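Unhook the parts caddy past its sprung latch and dock it

TASK

Take the parts caddy off its hook: lift it up against the sprung latch until its hanging bar is past the hook's upturned tips, then draw it straight out towards the front, without forcing the hook or the latch. Then set the caddy down in the plywood bay, with its hanging bar parallel to the bay's back stop and its tray touching that stop, let go of it, and leave the other things on the bench alone.

Things in the scene. Friction and masses are not known exactly. Their poses are not given: they have to be found in the camera images.
- caddy: The loose parts caddy, 0.3 to 0.65 kg: grey open tray 110 (x) by 150 (y) by 35 high under a steel ladder frame of 10 mm round bar in the plane x = 0, uprights at y = -65 and 65, top bar's axis 203 up. Origin: centre of the underside; z up. It starts hanging on the hook, axes along the stand's, within 4 mm (x) and 10 mm (y) of the seat's centre. It weighs evenly about its middle.
- caddy_bar (a point): Middle of the caddy's hanging bar (round, 10 mm, along y), 125 above the caddy's underside; it lies in the hook, its axis 155 above the table at the start.
- caddy_grip (a point): Centre of the black grip block on the middle of the caddy's top bar, 234 above the caddy's underside. 24 (x) by 18 (y) by 52 high, free all round; pinch it across its y sides from above, firmly (about 40 N).
- stand: The fixed steel hook stand. Origin: on the table under the seat's centre; z up. The hook opens upward and points to the stand's -x: the caddy comes out along -x and is clear, tray and all, 100 in front of the seat. Base plate 12 thick, 200 by 170. Post and clamp plate 75 to 107 behind the seat, 262 high. Hook, fork and latch bear at most 14 N.
- seat (a point): Seat's centre, 155 above the table: the bar's axis rests here on two prongs between 9 mm ribs. In front two upturned tips at y = -34 and 34, 14 to 20 in front of the seat, close the hook. They belong to a rigid guard fork clamped at a height that differs each time and is not measured: tops 17 to 53 above this point, so the bar must rise 22 to 58 to pass.
- latch_line (a point): Point 23 in front of the seat at seat height: how far forward the slippery sprung latch reaches (24 wide, over the bar's middle, on the fork). Rising, the bar meets it 7 mm before clearing the tips; it presses down with 3 N plus 0.4 N per mm (6 N as the bar clears the tips) and hits a hard stop after 13 mm (8.4 N). So a push of 7 to 8 N beyond the weight: 2 to 5 mm clear.
- bay: The fixed plywood docking bay: floor 6 thick, side rails 26 high with inner faces at y = -79 and 79, from 98 in front to 57 behind the origin; back stop 36 high, its face 55 behind the origin (+x); open front at -x. Origin: on the table under the tray's centre when docked; z up. The docked caddy's underside is 6 above it, its x axis along the bay's.
- water_c (a point): Middle of a clear water bottle, 64 diameter, 190 high, standing loose; bystander.
- driver: A screwdriver lying loose on the bench, about 200 long along its x axis; bystander.
- carton_c (a point): Middle of a small red carton, 120 by 90 by 70 high, loose; bystander.
There are look-alikes about, which are no part of the job. Of the things that look like the bay, the largest one is meant.

How it is judged:
By the outcome, as a careful person would: the job done as asked, in the order asked, and still so for the second after the job is handed in, with the robot touching nothing.
It also fails if it takes over 58 s, if anything falls off the work surface, if the arm or the gripper's body presses on something with over 40 N, if the wrist force passes 120 N, or if a joint passes its speed limit or range.

ROBOT

A 6-joint arm with a two-finger parallel gripper is mounted at the origin on the work surface. World frame = base frame: x ahead of the robot, y to its left, z up, the work surface at z = 0. Lengths are in m, angles in rad, forces in N, time in s.
With the tool pointing down it reaches from about 0.35 to 0.875 m from the base axis. Payload 15.5 kg.
Tool frame: the origin (TCP) lies at the very end of the fingers, on their centre line; the grasp point (between the pads) lies 19 mm behind it; z points along the fingers, x is the direction in which the jaws open and shut, and the axes are right-handed (so a half turn about z gives the same grasp; the last joint's range is limited). The gripper opens to 85 mm and grips with 20 to 120 N. Pads are 22 mm wide; open, the fingers measure 114 mm over their backs; the gripper's body (76 mm by 85 mm) begins 54 mm behind the grasp point. The pads swing forward as they close: fully open they stand 13 mm farther back than shut.
Start: joints at [-1.274, 0.494, 1.345, -0, 1.302, -0.096], TCP at [0.239, -0.578, 0.231] pointing down, gripper open.
Joint ranges: [-2.91, 2.91], [-0.82, 2.16], [0.22, 2.67], [-1.22, 4.37], [0.12, 2.79], [-3.08, 3.08]. Speed limits (rad/s): [1.89, 1.89, 2.57, 3.01, 3.01, 3.01].

INTERFACE

Orientations are given as a unit quaternion [w, x, y, z].
In Python, from plant import * gives the robot as it stands. The module is installed in compiled form; this text tells all that it offers.
- The arm moves only by the tool arm_command, never from a script. Its arguments are lists of equal length, an entry for each row: "grip": the opening, from -1 (shut) to 1 (fully open); "dp": the shift along the tool's x, y, z in units of 200 mm (1.0 is 200 mm), a list of three; "turn": the turn, a rotation vector about the tool's x, y, z in units of pi rad (1.0 is pi rad), a list of three. A call has 1 to 12 rows; each row is the pose to reach, as a shift and turn from the pose commanded when the call began, along the tool's axes at that moment, turning the shorter way round; what a row does not reach only later rows make up. A row lasts 1/10 s, in which the tool goes at most 50 mm and 8.59 degrees, less where a joint would pass 70% of its speed; a pose out of reach is approached as far as the arm can. A call with a number of a shift or a turn outside -1 to 1 is refused whole. A call with a gripper value outside its range is refused whole. The fingers move at their own pace and stop on an object; "squeeze" is the grip in N (left out, the last holds). Time passes only in rows, so rows that repeat a pose let the fingers close. It gives the time, the measured TCP pose, the force and the opening at its end, in the units of the state.
- get_obs(): the state, without advancing time (a new reading comes with each control period).
- capture(name): name is "scene" or "top"; returns the picture (420x560x3 uint8, red, green, blue); there is no depth.
- calibration(name): a dict with "vfov" (degrees; the focal length in pixels is half the picture's height over the tangent of half this angle, whatever the lens; pixels are square), "cx", "cy" (the principal point, pixels), "world_from_camera" (4x4, takes a point from camera to world coordinates). Camera axes: x right, y up, looking along -z (the intrinsics and any distortion apply to the point x, -y, -z); pixel columns grow to the right and rows downward; lengths in m; the calibration is good to about 2 mm. A picture is of the moment at which its call begins. calibration takes no time and is no camera call.
- job_done(): hands the job in, once; it reports no verdict.
The state is a dict: "time_s": time; "joint_pos": joint angles; "dq": joint speeds; "effort": joint torques, N m; "position": TCP position; "tcp_rot": TCP orientation; "wrist_force": force on the tool from outside, world axes, zero at the start; "ft_torque": the same for the moment, N m; "opening": finger opening in m.
Only numpy, scipy, OpenCV 4.12 (cv2) and the standard library are available. Lean on these libraries where they do the work, as an engineer would, in place of code of your own. Each camera call takes 0.05 s, during which the arm holds its last target. There are 200 camera calls.

## Working session

There is one attempt and no reset: what is moved stays moved. The work goes in short steps, Python scripts to look and compute and a tool call to move; the robot and the scene stay as the last step left them, time stands still between calls to the robot, and variables do not carry over. Pictures are saved under pics/ and viewed, about 8 in all and at most 12, crops included, and the job is handed in when it is done.

Besides the shell and the picture viewer there is one more tool, called after "Emit:" as name(argument=value, ...) on one line, values as JSON. arm_command: Moves the arm, as the interface text tells. Its arguments: {"type":"object","properties":{"grip":{"type":"array"},"dp":{"type":"array"},"turn":{"type":"array"},"squeeze":{"type":"number"}},"required":["grip","dp","turn"]}

```bash
mkdir -p pics; cat > h.py <<'E'
from plant import *
import numpy as np, cv2
def save(n,f,crop=None,s=1):
    im=capture(n)
    cv2.imwrite('pics/raw_'+f,im[:,:,::-1])
    o=im if crop is None else im[crop[1]:crop[3],crop[0]:crop[2]]
    cv2.imwrite('pics/'+f,cv2.resize(o,None,fx=s,fy=s,interpolation=cv2.INTER_CUBIC)[:,:,::-1]); return im
def ray(n,u,v):
    c=calibration(n);f=210/np.tan(np.radians(c['vfov']/2));T=np.array(c['world_from_camera'])
    d=T[:3,:3]@np.array([(u-c['cx'])/f,-(v-c['cy'])/f,-1]);return T[:3,3],d
def onz(n,u,v,z):
    o,d=ray(n,u,v);return o+d*(z-o[2])/d[2]
def proj(n,p):
    c=calibration(n);f=210/np.tan(np.radians(c['vfov']/2));T=np.array(c['world_from_camera'])
    q=T[:3,:3].T@(np.array(p)-T[:3,3]);return c['cx']+f*q[0]/-q[2],c['cy']+f*q[1]/q[2]
def tri(a,b):
    (o1,d1),(o2,d2)=ray(*a),ray(*b)
    d1/=np.linalg.norm(d1);d2/=np.linalg.norm(d2)
    t=np.linalg.lstsq(np.c_[d1,-d2],o2-o1,rcond=None)[0]
    p,q=o1+d1*t[0],o2+d2*t[1];return (p+q)/2,np.linalg.norm(p-q)
E
python3 - <<'E'
from h import *
a=save('scene','s0.png');b=save('top','t0.png')
for n in('scene','top'):print({k:np.round(v,4).tolist() if not isinstance(v,str) else v for k,v in calibration(n).items()})
print(get_obs())
E
```

```text
{'vfov': 47.4545, 'cx': 271.8153, 'cy': 212.3119, 'world_from_camera': [[-0.6657, -0.4889, 0.5637, 1.3928], [0.7459, -0.4581, 0.4835, 0.7065], [0.0219, 0.7424, 0.6696, 1.148], [0.0, 0.0, 0.0, 1.0]]}
{'vfov': 46.9645, 'cx': 283.451, 'cy': 212.6782, 'world_from_camera': [[-0.0203, 0.9845, -0.1741, 0.2907], [-0.9998, -0.0198, 0.0047, 0.009], [0.0011, 0.1742, 0.9847, 1.7988], [0.0, 0.0, 0.0, 1.0]]}
{'time_s': 0.1, 'joint_pos': array([-1.27450377e+00,  4.94120743e-01,  1.34605437e+00, -1.76566938e-05,
        1.30249580e+00, -9.54991543e-02]), 'dq': array([ 0.00119023, -0.00381745, -0.00200656,  0.00044579,  0.00156087,
        0.00099409]), 'effort': array([ 3.29838804e-04, -8.83591890e+01, -3.84559608e+01, -9.54107782e-05,
        5.25394848e-03,  1.21999706e-04]), 'position': array([ 0.23855878, -0.57733933,  0.23076508]), 'tcp_rot': array([-3.34501491e-04,  8.31218655e-01, -5.55945372e-01, -4.22895814e-04]), 'wrist_force': array([-0.05242057,  0.56545026,  1.05305077]), 'ft_torque': array([ 0.00820638, -0.01472213,  0.0181822 ]), 'opening': 0.08527474466617191}
```

View pics/s0.png

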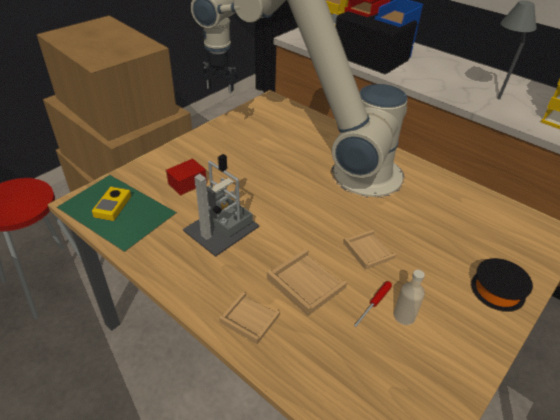

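View pics/t0.png

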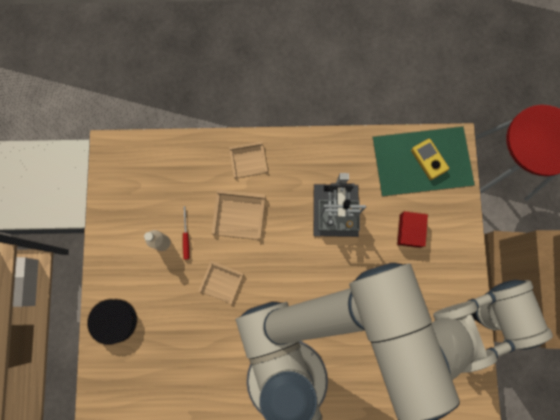

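The scene view shows the hook stand with the caddy at about (222,205) and its black grip at (222,162). There are three bay-like trays: (307,281) large, (250,317) and (369,248) small. In the top view they are at (240,217), (249,162) and (222,285). The largest, top (240,217) / scene (307,281), fits "the bay". I'll confirm it in an enlarged crop along with the caddy.

```bash
python3 - <<'E'
from h import *
a=cv2.imread('pics/raw_s0.png');b=cv2.imread('pics/raw_t0.png')
r=lambda i,x,y,w,h:cv2.resize(i[y:y+h,x:x+w],(400,300),interpolation=cv2.INTER_CUBIC)
o=np.vstack([np.hstack([r(a,170,145,120,90),r(a,255,240,100,75)]),np.hstack([r(b,300,165,80,60+20)[:300],r(b,200,180,80,60)])])
cv2.imwrite('pics/c1.png',o)
E
```

```text
(no output)
```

View pics/c1.png

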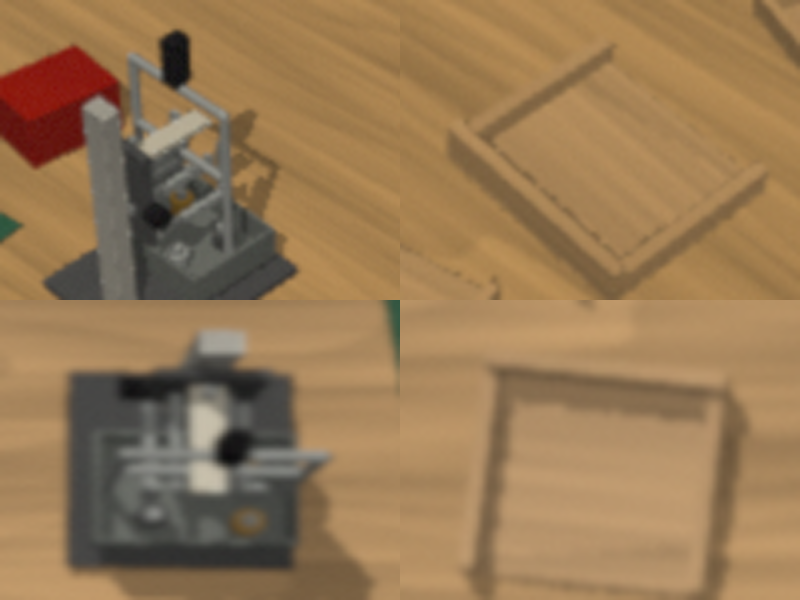

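The crops show the caddy's black grip block, and a bay with two rails, a stop on the far (+x) side and an open front. The largest tray is confirmed as the bay. Next I'll measure.

```bash
python3 - <<'E'
from h import *
a=cv2.imread('pics/raw_s0.png');b=cv2.imread('pics/raw_t0.png')
def blob(i,x,y,w,h,t):
    m=(i[y:y+h,x:x+w].max(2)<t).astype(np.uint8);n,l,s,c=cv2.connectedComponentsWithStats(m)
    print([(s[k].tolist(),(c[k]+[x,y]).round(1).tolist()) for k in range(1,n) if s[k][4]>8])
blob(a,212,150,22,26,60);blob(b,335,195,22,18,60)
S=lambda x,y:('scene',255+(x-400)/4-.4,240+y/4-.4)
T=lambda x,y:('top',200+(x-400)/5-.4,180+(y-300)/5-.4)
C=lambda x,y:('scene',170+x/3.333-.4,145+y/3.333-.4)
U=lambda x,y:('top',300+x/5-.4,165+(y-300)/3.75-.4)
print('bay scene: stop L outer, L inner, R outer; rail ends')
for p,z in [((450,140),.036),((462,120),.036),((620,275),.036),((612,45),.026),((765,172),.026)]:print(p,onz(*S(*p),z).round(4))
print('bay top: stop L, R outer; rail front outer; inner rail fronts')
for p,z in [((490,366),.036),((728,380),.036),((460,570),.026),((718,590),.026),((482,575),.026),((697,588),.026)]:print(p,onz(*T(*p),z).round(4))
print('base plate');
for p in [(68,372),(292,374),(292,570),(68,570)]:print(p,onz(*U(*p),.012).round(4))
print('topbar ends')
print(tri(C(133,58),U(330,458)),tri(C(227,118),U(120,453)))
for p in [(330,458),(120,453)]:print(onz(*U(*p),.233).round(4))
for p in [(133,58),(227,118)]:print(onz(*C(*p),.233).round(4))
E
```

```text
[([7, 5, 8, 16, 109], [222.3, 162.5])]
[([9, 4, 8, 10, 50], [346.8, 203.6])]
bay scene: stop L outer, L inner, R outer; rail ends
(450, 140) [0.6771 0.0811 0.036 ]
(462, 120) [0.6561 0.0745 0.036 ]
(620, 275) [0.6878 0.2541 0.036 ]
(612, 45) [0.5078 0.1043 0.026 ]
(765, 172) [0.532  0.2717 0.026 ]
bay top: stop L, R outer; rail front outer; inner rail fronts
(490, 366) [0.6827 0.2448 0.036 ]
(728, 380) [0.6684 0.0674 0.036 ]
(460, 570) [0.531  0.2677 0.026 ]
(718, 590) [0.5123 0.0773 0.026 ]
(482, 575) [0.527  0.2515 0.026 ]
(697, 588) [0.5141 0.0928 0.026 ]
base plate
(68, 372) [ 0.7157 -0.1145  0.012 ]
(292, 374) [ 0.7102 -0.2844  0.012 ]
(292, 570) [ 0.5107 -0.275   0.012 ]
(68, 570) [ 0.5141 -0.1083  0.012 ]
topbar ends
(array([ 0.57982377, -0.26686105,  0.23187082]), np.float64(0.0074145067638741)) (array([ 0.58731135, -0.12922731,  0.23615402]), np.float64(0.004439816697847413))
[ 0.5821 -0.2696  0.233 ]
[ 0.5893 -0.1313  0.233 ]
[ 0.5794 -0.2619  0.233 ]
[ 0.5836 -0.13    0.233 ]
```

```bash
cat >> h.py <<'E'
from scipy.spatial.transform import Rotation as R
def plan(p,yaw):
    """dp (units) and turn for target TCP p, tool down, jaws' x axis at world angle yaw"""
    o=get_obs();q=o['tcp_rot'];r=R.from_quat([q[1],q[2],q[3],q[0]])
    t=R.from_quat([np.cos(yaw/2),np.sin(yaw/2),0,0])
    print('dp',(r.inv().apply(np.array(p)-o['position'])/.2).round(4),'turn',((r.inv()*t).as_rotvec()/np.pi).round(4))
    print('now',o['time_s'],o['position'].round(4),r.as_matrix().round(4).tolist(),o['wrist_force'].round(2),o['opening'])
E
python3 - <<'E'
from h import *
g,e=tri(('scene',222.3,162.5),('top',346.8,203.6));print(g,e,onz('top',346.8,203.6,.266),onz('scene',222.3,162.5,.264))
plan([.583,-.202,.36],-1.606)
E
```

```text
[ 0.5848468  -0.20032655  0.26597887] 0.007984305182548664 [ 0.58743921 -0.2034914   0.266     ] [ 0.58142444 -0.19839573  0.264     ]
dp [-1.0776 -2.3084 -0.6448] turn [0.     0.0003 0.1359]
now 0.1 [ 0.2386 -0.5773  0.2308] [[0.3818, -0.9242, -0.0003], [-0.9242, -0.3818, 0.001], [-0.0011, -0.0001, -1.0]] [-0.05  0.57  1.05] 0.08527474466617191
```

Emit:
arm_command(grip=[1,1,1,1,1,1], dp=[[0,0,-0.645],[-0.36,-0.77,-0.645],[-0.36,-0.77,-0.645],[-0.36,-0.77,-0.645],[-0.36,-0.77,-0.645],[-0.36,-0.77,-0.645]], turn=[[0,0,0],[0,0,0],[0,0,0],[0,0,0],[0,0,0],[0,0,0]])

```text
time_s: 0.7
position: [0.3563, -0.4499, 0.3626]
tcp_rot: [0.0, 0.832, -0.554, 0.002]
wrist_force: [-0.6, -0.2, 1.1]
opening: 0.0854
```

Emit:
arm_command(grip=[1,1,1,1,1,1], dp=[[-0.36,-0.77,0],[-0.36,-0.77,0],[-0.36,-0.77,0],[-0.36,-0.77,0],[-0.36,-0.77,0],[-0.36,-0.77,0]], turn=[[0,0,0],[0,0,0],[0,0,0],[0,0,0],[0,0,0],[0,0,0]])

```text
time_s: 1.3
position: [0.468, -0.3272, 0.3598]
tcp_rot: [0.0, 0.831, -0.556, -0.0]
wrist_force: [-0.3, -0.2, -0.1]
opening: 0.0854
```

Emit:
arm_command(grip=[0.3,0.3,0.3,0.3,0.3,0.3], dp=[[-0.36,-0.77,0],[-0.36,-0.77,0],[-0.36,-0.77,0],[-0.36,-0.77,0],[-0.36,-0.77,0],[-0.36,-0.77,0]], turn=[[0,0,0.136],[0,0,0.136],[0,0,0.136],[0,0,0.136],[0,0,0.136],[0,0,0.136]])

```text
time_s: 1.9
position: [0.5828, -0.2025, 0.3598]
tcp_rot: [-0.0, -0.695, 0.719, 0.0]
wrist_force: [-0.3, -0.9, -0.8]
opening: 0.0553
```

```bash
python3 - <<'E'
from h import *
plan([.584,-.201,.25],-1.606)
a=save('scene','s1.png',(170,100,270,250),4)
b=save('top','t1.png',(290,140,410,240),5)
print(proj('scene',get_obs()['position']),proj('top',get_obs()['position']))
E
```

```text
dp [-0.0078 -0.0061  0.5489] turn [ 0.0003 -0.     -0.    ]
now 1.9 [ 0.5828 -0.2025  0.3598] [[-0.0353, -0.9994, -0.0009], [-0.9994, 0.0353, -0.0001], [0.0001, 0.0009, -1.0]] [-0.25 -0.9  -0.85] 0.055251088033417994
(np.float64(219.45029365889846), np.float64(135.79421326766231)) (np.float64(350.78584963659154), np.float64(199.29180136948077))
```

View pics/s1.png

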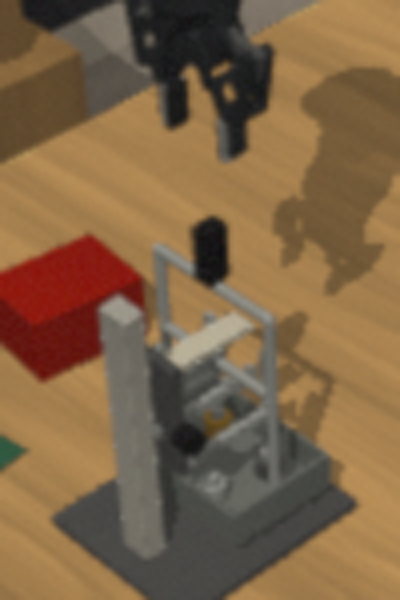

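Finger tips appear at about (220,135), against a prediction of (219.5,135.8), so the scene camera agrees with the arm to ~2 mm. The grip block is right below at (222,162.5). I'll descend and look before closing.

Emit:
arm_command(grip=[0.1,0.1,0.1,0.1,0.1,0.1], dp=[[-0.01,0,0.2],[-0.01,0,0.35],[-0.01,0,0.45],[-0.01,0,0.52],[-0.01,0,0.55],[-0.01,0,0.55]], turn=[[0,0,0],[0,0,0],[0,0,0],[0,0,0],[0,0,0],[0,0,0]])

```text
time_s: 2.6
position: [0.5825, -0.2005, 0.2499]
tcp_rot: [-0.0, -0.694, 0.72, 0.0]
wrist_force: [0.9, -0.5, -0.4]
opening: 0.0469
```

```bash
python3 - <<'E'
from h import *
a=save('scene','s2.png',(180,130,260,190),8)
plan([.584,-.201,.25],-1.606)
E
```

```text
dp [ 0.0025 -0.0053  0.0035] turn [-0.0001 -0.0001 -0.0004]
now 2.65 [ 0.583  -0.2005  0.2507] [[-0.0364, -0.9993, 0.0002], [-0.9993, 0.0364, -0.0002], [0.0002, -0.0002, -1.0]] [-0.37 -0.27 -0.25] 0.04704035229660024
```

View pics/s2.png

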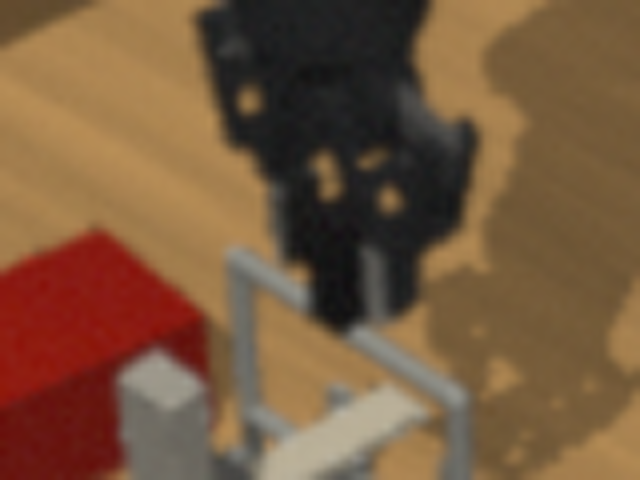

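The fingers straddle the block: left tip at (215,162), right at (229,169), block between them at about (222,168). Closing at 40 N.

Emit:
arm_command(grip=[-0.3,-0.6,-0.8,-0.8,-0.8,-0.8,-0.8,-0.8], dp=[[0,0,0],[0,0,0],[0,0,0],[0,0,0],[0,0,0],[0,0,0],[0,0,0],[0,0,0]], turn=[[0,0,0],[0,0,0],[0,0,0],[0,0,0],[0,0,0],[0,0,0],[0,0,0],[0,0,0]], squeeze=40)

```text
time_s: 3.45
position: [0.5837, -0.2002, 0.2512]
tcp_rot: [0.0, -0.694, 0.72, -0.001]
wrist_force: [-0.7, -3.1, 7.3]
opening: 0.0175
```

Emit:
arm_command(grip=[-0.8,-0.8,-0.8], dp=[[0,0,-0.01],[0,0,-0.02],[0,0,-0.02]], turn=[[0,0,0],[0,0,0],[0,0,0]])

```text
time_s: 3.75
position: [0.5831, -0.1993, 0.2542]
tcp_rot: [0.0, -0.695, 0.719, 0.0]
wrist_force: [0.8, -0.5, -4.7]
opening: 0.0176
```

Emit:
arm_command(grip=[-0.8,-0.8,-0.8], dp=[[0,0,-0.01],[0,0,-0.02],[0,0,-0.02]], turn=[[0,0,0],[0,0,0],[0,0,0]])

```text
time_s: 4.05
position: [0.5834, -0.1996, 0.2585]
tcp_rot: [0.0, -0.694, 0.72, -0.0]
wrist_force: [-1.0, -0.1, -5.6]
opening: 0.0176
```

```bash
python3 - <<'E'
from h import *
for i in range(4):
    capture('top');o=get_obs();print(o['time_s'],o['position'].round(4),o['wrist_force'].round(2),o['ft_torque'].round(3))
E
```

```text
4.1 [ 0.5833 -0.1996  0.2584] [ 0.73 -0.8  -4.91] [-0.023  0.002  0.028]
4.15 [ 0.5833 -0.1996  0.2583] [-0.05 -0.89 -4.95] [0.005 0.028 0.003]
4.2 [ 0.5832 -0.1996  0.2582] [ 0.01  0.46 -4.76] [-0.078 -0.012  0.015]
4.25 [ 0.5832 -0.1996  0.2582] [ 1.53  0.29 -4.83] [0.001 0.002 0.023]
```

Emit:
arm_command(grip=[-0.8,-0.8,-0.8], dp=[[0,0,-0.015],[0,0,-0.03],[0,0,-0.03]], turn=[[0,0,0],[0,0,0],[0,0,0]])

```text
time_s: 4.55
position: [0.5835, -0.1997, 0.2649]
tcp_rot: [0.0, -0.694, 0.72, -0.0]
wrist_force: [0.5, 0.1, -4.7]
opening: 0.0178
```

Emit:
arm_command(grip=[-0.8,-0.8,-0.8], dp=[[0,0,-0.015],[0,0,-0.015],[0,0,-0.015]], turn=[[0,0,0],[0,0,0],[0,0,0]])

```text
time_s: 4.85
position: [0.5833, -0.1996, 0.2673]
tcp_rot: [0.0, -0.694, 0.72, -0.0]
wrist_force: [1.1, 0.5, -4.2]
opening: 0.0172
```

Emit:
arm_command(grip=[-0.8,-0.8,-0.8], dp=[[0,0,-0.015],[0,0,-0.015],[0,0,-0.015]], turn=[[0,0,0],[0,0,0],[0,0,0]])

```text
time_s: 5.15
position: [0.5833, -0.1996, 0.2704]
tcp_rot: [0.0, -0.694, 0.72, -0.0]
wrist_force: [-0.9, -0.5, -4.4]
opening: 0.0176
```

Emit:
arm_command(grip=[-0.8,-0.8,-0.8], dp=[[0,0,-0.015],[0,0,-0.015],[0,0,-0.015]], turn=[[0,0,0],[0,0,0],[0,0,0]])

```text
time_s: 5.45
position: [0.5831, -0.1995, 0.2731]
tcp_rot: [-0.0, -0.694, 0.72, 0.0]
wrist_force: [-0.3, -0.5, -8.2]
opening: 0.0172
```

Emit:
arm_command(grip=[-0.8,-0.8,-0.8], dp=[[0,0,-0.015],[0,0,-0.015],[0,0,-0.015]], turn=[[0,0,0],[0,0,0],[0,0,0]])

```text
time_s: 5.75
position: [0.5831, -0.1995, 0.2762]
tcp_rot: [-0.0, -0.694, 0.72, 0.0]
wrist_force: [-1.1, 0.4, -9.2]
opening: 0.0178
```

Emit:
arm_command(grip=[-0.8,-0.8,-0.8], dp=[[0,0,-0.01],[0,0,-0.01],[0,0,-0.01]], turn=[[0,0,0],[0,0,0],[0,0,0]])

```text
time_s: 6.05
position: [0.5831, -0.1995, 0.2782]
tcp_rot: [-0.0, -0.694, 0.72, 0.0]
wrist_force: [-1.5, -0.2, -10.3]
opening: 0.0172
```

Emit:
arm_command(grip=[-0.8,-0.8,-0.8], dp=[[0,0,-0.005],[0,0,-0.01],[0,0,-0.01]], turn=[[0,0,0],[0,0,0],[0,0,0]])

```text
time_s: 6.35
position: [0.5832, -0.1996, 0.2803]
tcp_rot: [-0.0, -0.694, 0.72, 0.0]
wrist_force: [-1.8, 0.3, -12.1]
opening: 0.0176
```

```bash
python3 - <<'E'
from h import *
f=[];p=[]
for i in range(10):
    capture('scene');o=get_obs();f.append(o['wrist_force']);p.append(o['position'])
print(np.mean(f,0),np.std(f,0),np.mean(p,0))
E
```

```text
[ -0.95614742   0.72734564 -11.34978031] [0.50744702 0.36246389 0.65139842] [ 0.58318759 -0.19956169  0.28022769]
```

Emit:
arm_command(grip=[-0.8,-0.8,-0.8], dp=[[0,0,-0.004],[0,0,-0.008],[0,0,-0.008]], turn=[[0,0,0],[0,0,0],[0,0,0]])

```text
time_s: 7.15
position: [0.5832, -0.1996, 0.282]
tcp_rot: [0.0, -0.694, 0.72, 0.0]
wrist_force: [-1.1, 0.1, -11.4]
opening: 0.0173
```

Emit:
arm_command(grip=[-0.8,-0.8,-0.8,-0.8], dp=[[0,0.02,0],[0,0.04,0],[0,0.06,0],[0,0.06,0]], turn=[[0,0,0],[0,0,0],[0,0,0],[0,0,0]])

```text
time_s: 7.55
position: [0.5706, -0.1992, 0.282]
tcp_rot: [-0.0, -0.694, 0.72, 0.0]
wrist_force: [-0.2, 0.1, -11.6]
opening: 0.0176
```

Fx is about 0, so the bar isn't catching on the tips. I'll continue out.

Emit:
arm_command(grip=[-0.8,-0.8,-0.8,-0.8,-0.8], dp=[[0,0.02,0],[0,0.04,0],[0,0.06,0],[0,0.08,0],[0,0.08,0]], turn=[[0,0,0],[0,0,0],[0,0,0],[0,0,0],[0,0,0]])

```text
time_s: 8.05
position: [0.5546, -0.1986, 0.2822]
tcp_rot: [-0.0, -0.694, 0.72, 0.0]
wrist_force: [-1.5, -0.3, -4.5]
opening: 0.0175
```

Emit:
arm_command(grip=[-0.8,-0.8,-0.8,-0.8,-0.8,-0.8,-0.8], dp=[[0,0.05,0],[0,0.12,0],[0,0.2,0],[0,0.28,0],[0,0.36,0],[0,0.44,0],[0,0.46,0]], turn=[[0,0,0],[0,0,0],[0,0,0],[0,0,0],[0,0,0],[0,0,0],[0,0,0]])

```text
time_s: 8.75
position: [0.4617, -0.1951, 0.2823]
tcp_rot: [-0.0, -0.694, 0.72, -0.0]
wrist_force: [1.9, -0.2, -5.5]
opening: 0.0176
```

```bash
python3 - <<'E'
from h import *
a=save('scene','s3.png');b=save('top','t3.png')
o=np.hstack([cv2.resize(a[130:345,160:360],(400,430)),cv2.resize(b[140:312,200:360],(400,430))])
cv2.imwrite('pics/c3.png',o[:,:,::-1]);o=get_obs();print(o['position'],o['wrist_force'],o['joint_pos'])
E
```

```text
[ 0.4630876  -0.19544735  0.28235996] [ 1.36668972  0.58303068 -4.1694295 ] [-5.18242494e-01  2.68897038e-01  1.56640415e+00  2.78256118e-05
  1.30528844e+00  1.08846297e+00]
```

View pics/c3.png

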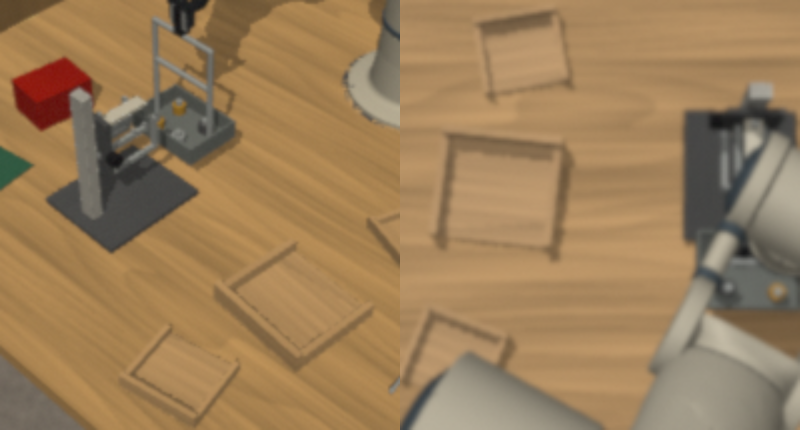

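The caddy is free, about 120 mm in front of the seat, at scene (220,190), level. The stand is undisturbed. Now I'll fit the bay's edges to sub-pixel accuracy from the saved first pictures.

```bash
cat > fit.py <<'E'
from h import *
from scipy.ndimage import map_coordinates as mc
def edge(im,p,q,w=3):
    """strongest-gradient line near segment p-q; returns refined endpoints"""
    g=cv2.GaussianBlur(im.mean(2),(0,0),.7);p,q=np.array(p,float),np.array(q,float);d=(q-p)/np.linalg.norm(q-p);n=np.array([-d[1],d[0]])
    ss=np.linspace(.08,.92,40);os=np.arange(-w,w+.01,.1)
    P=p+ss[:,None,None]*(q-p)+os[None,:,None]*n
    V=np.gradient(mc(g,[P[...,1],P[...,0]],order=3),axis=1)
    V/=.1;sg=np.sign(V.mean(0)[np.abs(V.mean(0)).argmax()])
    o=os[(V*sg).argmax(1)];k=np.abs(o-np.median(o))<1
    c=np.polyfit(ss[k],o[k],1);r=np.std(o[k]-np.polyval(c,ss[k]))
    return p+n*np.polyval(c,0),q+n*np.polyval(c,1),r,k.sum(),sg
E
python3 - <<'E'
from fit import *
a=cv2.imread('pics/raw_s0.png').astype(float);b=cv2.imread('pics/raw_t0.png').astype(float)
S=lambda x,y:(255+(x-400)/4-.4,240+y/4-.4)
T=lambda x,y:(200+(x-400)/5-.4,180+(y-300)/5-.4)
for nm,n,im,F,p,q,z in [('stop outer top','scene',a,S,(450,140),(618,278),.036),('rail+y outer top','scene',a,S,(630,278),(765,180),.026),('rail-y inner','scene',a,S,(490,135),(612,60),.026),
 ('stop outer','top',b,T,(495,366),(728,381),.036),('rail+y outer','top',b,T,(488,375),(460,570),.026),('rail+y inner','top',b,T,(510,385),(485,570),.026),('rail-y outer','top',b,T,(728,390),(716,590),.026),('rail-y inner','top',b,T,(707,400),(697,585),.026)]:
    P,Q,r,k,s=edge(im,F(*p),F(*q));A,B=onz(n,*P,z),onz(n,*Q,z);d=B-A
    print(n,nm,A[:2].round(4),B[:2].round(4),'ang',np.degrees(np.arctan2(d[1],d[0])).round(2),r.round(2),k,s,P.round(1),Q.round(1))
E
```

```text
scene stop outer top [0.6699 0.0798] [0.692  0.2548] ang 82.81 0.07 40 -1.0 [268.4 273. ] [308.9 309.4]
scene rail+y outer top [0.6772 0.2532] [0.5362 0.2713] ang 172.69 0.07 40 -1.0 [311.4 308.1] [344.9 283.3]
scene rail-y inner [0.6477 0.0985] [0.5206 0.1143] ang 172.93 0.08 40 1.0 [277.7 274.3] [307.6 254.5]
top stop outer [0.6841 0.2409] [0.6621 0.0678] ang -97.24 0.07 40 -1.0 [218.6 192.4] [265.1 197.3]
top rail+y outer [0.6769 0.2406] [0.5296 0.2591] ang 172.87 0.1 40 1.0 [219.  194.9] [213.9 233.9]
top rail+y inner [0.6716 0.2412] [0.5322 0.2588] ang 172.82 0.09 40 1.0 [218.9 196.2] [214.  233.3]
top rail-y outer [0.6631 0.0705] [0.5132 0.0895] ang 172.8 0.11 40 1.0 [264.5 197.6] [259.9 237.4]
top rail-y inner [0.6547 0.0714] [0.5161 0.0892] ang 172.68 0.1 40 1.0 [264.3 199.8] [259.9 236.7]
```

Every bay edge gives yaw -7.2°, and the rails come out 12 mm thick in both views. Estimated bay origin is about (0.6155, 0.169). I'll carry the caddy sideways first, in front of the stand.

Emit:
arm_command(grip=[-0.8,-0.8,-0.8,-0.8,-0.8,-0.8,-0.8,-0.8,-0.8,-0.8,-0.8], dp=[[-0.05,0,-0.01],[-0.15,0,-0.02],[-0.25,0,-0.04],[-0.35,0,-0.05],[-0.45,0,-0.05],[-0.55,0,-0.05],[-0.65,0,-0.05],[-0.75,0,-0.05],[-0.85,0,-0.05],[-0.95,0,-0.05],[-1,0,-0.05]], turn=[[0,0,0],[0,0,0],[0,0,0],[0,0,0],[0,0,0],[0,0,0],[0,0,0],[0,0,0],[0,0,0],[0,0,0],[0,0,0]])

```text
time_s: 9.95
position: [0.4708, 0.0065, 0.292]
tcp_rot: [0.0, -0.695, 0.719, 0.0]
wrist_force: [-0.6, -0.4, -5.2]
opening: 0.0176
```

```bash
python3 - <<'E'
from h import *
c,s=np.cos(-.1257),np.sin(-.1257)
p=np.array([.6155,.1692])-.03*np.array([c,s])
plan([*p,.29],-np.pi/2-.1257)
E
```

```text
dp [-0.8513 -0.5463  0.0106] turn [-0.0001  0.0001  0.0292]
now 9.95 [0.4708 0.0065 0.292 ] [[-0.0339, -0.9994, 0.0004], [-0.9994, 0.0339, 0.0004], [-0.0004, -0.0003, -1.0]] [-0.56 -0.45 -5.18] 0.017556906632158593
```

Emit:
arm_command(grip=[-0.8,-0.8,-0.8,-0.8,-0.8,-0.8,-0.8,-0.8,-0.8,-0.8,-0.8,-0.8], dp=[[-0.06,-0.03,0],[-0.15,-0.08,0],[-0.24,-0.14,0],[-0.33,-0.2,0],[-0.42,-0.26,0],[-0.51,-0.32,0],[-0.6,-0.38,0],[-0.69,-0.44,0],[-0.76,-0.49,0],[-0.82,-0.53,0],[-0.85,-0.546,0],[-0.85,-0.546,0]], turn=[[0,0,0.002],[0,0,0.005],[0,0,0.008],[0,0,0.011],[0,0,0.014],[0,0,0.017],[0,0,0.02],[0,0,0.023],[0,0,0.026],[0,0,0.0286],[0,0,0.0286],[0,0,0.0286]])

```text
time_s: 11.15
position: [0.5857, 0.1711, 0.2916]
tcp_rot: [-0.0, -0.662, 0.75, 0.0]
wrist_force: [-0.7, 0.4, -5.3]
opening: 0.0173
```

```bash
python3 - <<'E'
from h import *
c,s=np.cos(-.1257),np.sin(-.1257)
a=save('scene','s4.png',(240,180,370,320),4)
p=np.array([.6155,.1692])-.03*np.array([c,s])
plan([*p,.24],-np.pi/2-.1257)
E
```

```text
dp [-1.240e-02 -1.000e-04  2.586e-01] turn [ 0.0001 -0.0001  0.0003]
now 11.2 [0.5854 0.1705 0.2917] [[-0.1244, -0.9922, -0.0004], [-0.9922, 0.1244, -0.0003], [0.0003, 0.0003, -1.0]] [-0.21 -0.95 -5.38] 0.017702095743544293
```

View pics/s4.png

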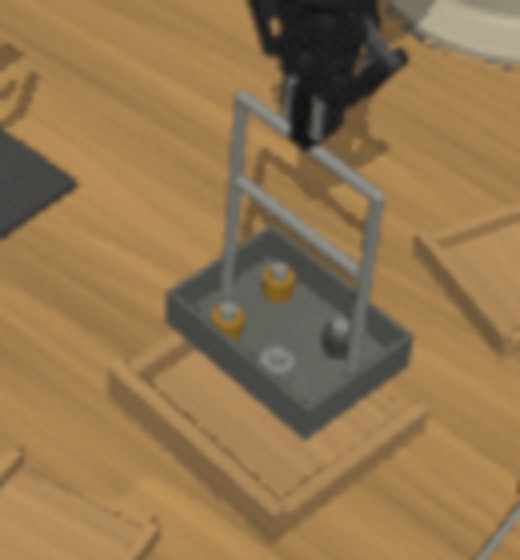

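The caddy hangs level over the bay, with its rim's +x edge from about (282,255) to (316,282). I'll fit its rim to get the caddy's yaw and the camera's local bias.

```bash
python3 - <<'E'
from fit import *
im=cv2.imread('pics/raw_s4.png').astype(float);F=lambda x,y:(240+x/4-.4,180+y/4-.4)
c,s=np.cos(.1257),-np.sin(.1257)
def bf(A):return np.array([c*A[0]+s*A[1],-s*A[0]+c*A[1]])
print('tcp bay-frame',bf(get_obs()['position'][:2]))
for nm,p,q in [('rear rim outer',(170,305),(303,412)),('rear bottom',(170,325),(303,436)),('side rim outer',(312,410),(410,345)),('side bottom',(312,436),(410,368))]:
    P,Q,r,k,sg=edge(im,F(*p),F(*q),1.8)
    z=.0712 if 'bottom' in nm else .1062
    A,B=onz('scene',*P,z),onz('scene',*Q,z);d=B-A
    print(nm,bf(A),bf(B),np.degrees(np.arctan2(d[1],d[0])).round(2),r.round(2),k,sg,P.round(1),Q.round(1))
E
```

```text
tcp bay-frame [0.55942229 0.2425553 ]
rear rim outer [0.61427746 0.18185668] [0.6128064  0.31844832] 83.41 0.24 40 -1.0 [283.2 254.5] [316.1 281.7]
rear bottom [0.61225213 0.17607831] [0.61193936 0.31700477] 82.93 0.07 40 1.0 [282. 261.] [314.9 289.1]
side rim outer [0.6101416  0.32061018] [0.5114326  0.32168054] 172.18 0.17 40 -1.0 [317.3 281.7] [341.5 264.9]
side bottom [0.6045814  0.32005482] [0.50248033 0.319825  ] 172.93 0.07 40 1.0 [317.5 288.4] [341.7 271. ]
```

The bias-corrected lateral error is about 0.5 mm and the yaw matches within 0.2°. Lowering between the rails, 30 mm short of the stop.

Emit:
arm_command(grip=[-0.8,-0.8,-0.8,-0.8,-0.8,-0.8], dp=[[-0.003,0,0.05],[-0.003,0,0.1],[-0.003,0,0.15],[-0.003,0,0.19],[-0.003,0,0.21],[-0.003,0,0.21]], turn=[[0,0,0],[0,0,0],[0,0,0],[0,0,0],[0,0,0],[0,0,0]])

```text
time_s: 11.8
position: [0.5853, 0.171, 0.2491]
tcp_rot: [-0.001, -0.661, 0.75, 0.0]
wrist_force: [-0.3, -0.5, -4.7]
opening: 0.0178
```

Emit:
arm_command(grip=[-0.8,-0.8,-0.8,-0.8,-0.8,-0.8], dp=[[0,0,0.02],[0,0,0.04],[0,0,0.06],[0,0,0.08],[0,0,0.095],[0,0,0.095]], turn=[[0,0,0],[0,0,0],[0,0,0],[0,0,0],[0,0,0],[0,0,0]])

```text
time_s: 12.4
position: [0.5854, 0.1711, 0.2303]
tcp_rot: [-0.0, -0.661, 0.75, 0.0]
wrist_force: [-0.3, -0.3, -4.8]
opening: 0.0175
```

Emit:
arm_command(grip=[-0.8,-0.8,-0.8,-0.8,-0.8,-0.8], dp=[[0,-0.02,0],[0,-0.04,0],[0,-0.06,0],[0,-0.08,0],[0,-0.1,0],[0,-0.1,0]], turn=[[0,0,0],[0,0,0],[0,0,0],[0,0,0],[0,0,0],[0,0,0]])

```text
time_s: 13.0
position: [0.6061, 0.1686, 0.2308]
tcp_rot: [0.0, -0.661, 0.75, -0.0]
wrist_force: [-0.4, 0.5, -5.3]
opening: 0.0176
```

Emit:
arm_command(grip=[-0.8,-0.8,-0.8,-0.8], dp=[[0,0,0.005],[0,-0.015,0.01],[0,-0.03,0.01],[0,-0.03,0.01]], turn=[[0,0,0],[0,0,0],[0,0,0],[0,0,0]])

```text
time_s: 13.4
position: [0.6119, 0.1679, 0.2288]
tcp_rot: [0.0, -0.661, 0.75, -0.0]
wrist_force: [-1.2, 0.9, -4.6]
opening: 0.0175
```

Emit:
arm_command(grip=[-0.8,-0.8,-0.8], dp=[[0,-0.005,0],[0,-0.008,0],[0,-0.008,0]], turn=[[0,0,0],[0,0,0],[0,0,0]])

```text
time_s: 13.7
position: [0.6131, 0.1677, 0.2289]
tcp_rot: [0.0, -0.661, 0.75, -0.0]
wrist_force: [0.7, 0.2, -4.7]
opening: 0.0179
```

Emit:
arm_command(grip=[-0.8,-0.8,-0.8], dp=[[0,-0.005,0],[0,-0.005,0],[0,-0.005,0]], turn=[[0,0,0],[0,0,0],[0,0,0]])

```text
time_s: 14.0
position: [0.614, 0.1676, 0.2289]
tcp_rot: [0.0, -0.661, 0.75, 0.0]
wrist_force: [0.4, 1.1, -5.9]
opening: 0.0173
```

Emit:
arm_command(grip=[-0.8,-0.8,-0.8], dp=[[0,-0.005,0],[0,-0.005,0],[0,-0.005,0]], turn=[[0,0,0],[0,0,0],[0,0,0]])

```text
time_s: 14.3
position: [0.615, 0.1675, 0.2289]
tcp_rot: [0.0, -0.661, 0.75, 0.0]
wrist_force: [0.0, 0.4, -4.3]
opening: 0.0174
```

Emit:
arm_command(grip=[-0.8,-0.8,-0.8], dp=[[0,-0.005,0],[0,-0.005,0],[0,-0.005,0]], turn=[[0,0,0],[0,0,0],[0,0,0]])

```text
time_s: 14.6
position: [0.6159, 0.1673, 0.2289]
tcp_rot: [-0.0, -0.661, 0.75, 0.0]
wrist_force: [-1.3, 1.0, -4.8]
opening: 0.0177
```

Emit:
arm_command(grip=[-0.8,-0.8,-0.8], dp=[[0,-0.005,0],[0,-0.005,0],[0,-0.005,0]], turn=[[0,0,0],[0,0,0],[0,0,0]])

```text
time_s: 14.9
position: [0.6168, 0.1672, 0.2288]
tcp_rot: [-0.0, -0.661, 0.75, 0.0]
wrist_force: [-2.6, -0.0, -4.0]
opening: 0.0174
```

Emit:
arm_command(grip=[-0.8,-0.8,-0.8], dp=[[0,-0.005,0],[0,-0.005,0],[0,-0.005,0]], turn=[[0,0,0],[0,0,0],[0,0,0]])

```text
time_s: 15.2
position: [0.6179, 0.167, 0.2288]
tcp_rot: [-0.0, -0.661, 0.75, 0.0]
wrist_force: [-2.8, 0.2, -3.9]
opening: 0.0173
```

```bash
python3 - <<'E'
from h import *
f=[];t=[]
for i in range(6):
    capture('scene');o=get_obs();f.append(o['wrist_force']);t.append(o['ft_torque'])
print(np.mean(f,0),np.mean(t,0),o['position'])
E
```

```text
[-2.77226715  0.21897158 -3.23296281] [0.08521231 0.89528912 0.05032857] [0.61794442 0.16707679 0.2288684 ]
```

Emit:
arm_command(grip=[-0.8,-0.8,-0.8,-0.8], dp=[[0,0,0.004],[0,0,0.008],[0,0,0.01],[0,0,0.01]], turn=[[0,0,0],[0,0,0],[0,0,0],[0,0,0]])

```text
time_s: 15.9
position: [0.6183, 0.167, 0.228]
tcp_rot: [0.001, -0.661, 0.75, -0.0]
wrist_force: [-6.7, -0.8, 10.3]
opening: 0.0173
```

```bash
python3 - <<'E'
from h import *
f=[];t=[]
for i in range(4):
    a=capture('scene');o=get_obs();f.append(o['wrist_force']);t.append(o['ft_torque'])
cv2.imwrite('pics/raw_s5.png',a[:,:,::-1]);cv2.imwrite('pics/s5.png',cv2.resize(a[180:320,240:370],None,fx=4.2,fy=4.2,interpolation=cv2.INTER_CUBIC)[:,:,::-1])
print(np.mean(f,0),np.mean(t,0),o['position'])
E
```

```text
[-6.46272647 -1.03062915  9.86776422] [-0.18904739  1.41703166  0.00687414] [0.61831154 0.16704761 0.22805064]
```

View pics/s5.png

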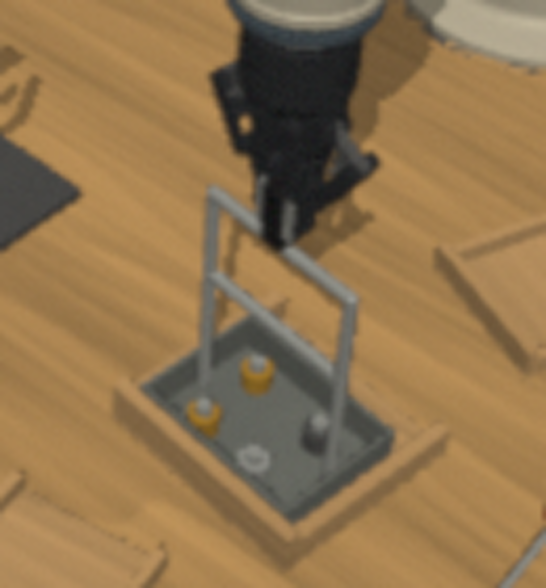

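The tray sits inside the rails, flush along the stop and on the floor (Fz +10 N, Fx -6.5 N). I'll ease the downward press and let go.

Emit:
arm_command(grip=[-0.8,-0.8,-0.8,-0.8], dp=[[0,0,-0.003],[0,0,-0.005],[0,0,-0.005],[0,0,-0.005]], turn=[[0,0,0],[0,0,0],[0,0,0],[0,0,0]])

```text
time_s: 16.5
position: [0.6182, 0.167, 0.228]
tcp_rot: [0.0, -0.661, 0.75, -0.0]
wrist_force: [-3.4, -1.7, 3.0]
opening: 0.018
```

Emit:
arm_command(grip=[-0.5,-0.4,-0.3,-0.2,-0.1,0,0.1,0.1,0.1,0.1], dp=[[0,0,0],[0,0,0],[0,0,0],[0,0,0],[0,0,0],[0,0,0],[0,0,0],[0,0,0],[0,0,0],[0,0,0]], turn=[[0,0,0],[0,0,0],[0,0,0],[0,0,0],[0,0,0],[0,0,0],[0,0,0],[0,0,0],[0,0,0],[0,0,0]])

```text
time_s: 17.5
position: [0.618, 0.1671, 0.2279]
tcp_rot: [0.0, -0.661, 0.75, -0.0]
wrist_force: [-0.2, -0.5, -0.6]
opening: 0.0468
```

```bash
python3 - <<'E'
from fit import *
a=capture('scene');o=get_obs();print(o['wrist_force'],o['opening'],o['position'])
cv2.imwrite('pics/raw_s6.png',a[:,:,::-1])
cv2.imwrite('pics/s6.png',cv2.resize(a[210:320,250:360],None,fx=5.4,fy=5.4,interpolation=cv2.INTER_CUBIC)[:,:,::-1])
E
```

```text
[ 0.51601508 -0.46902051 -0.29760735] 0.046839681517952814 [0.6179952  0.16710066 0.22786965]
```

View pics/s6.png

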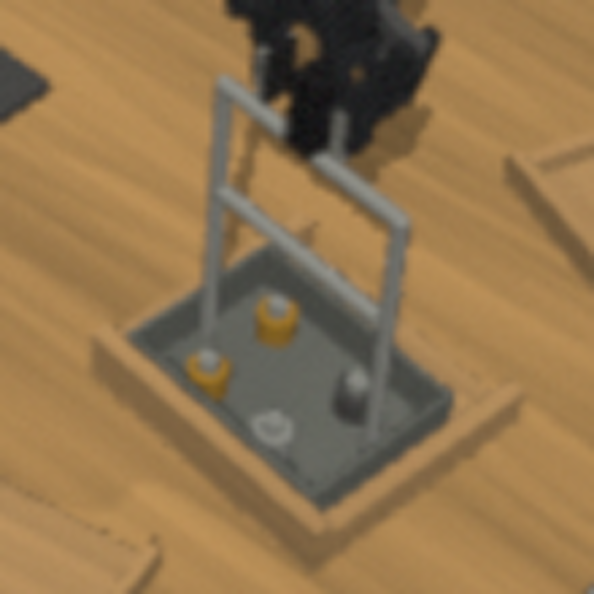

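Released (forces about 0), with the tray seated between the rails and up against the stop. I'll retreat straight up and check with fits.

Emit:
arm_command(grip=[0.1,0.1,0.1,0.1,0.1,0.1,0.1,0.1,0.1], dp=[[0,0,-0.03],[0,0,-0.08],[0,0,-0.16],[0,0,-0.26],[0,0,-0.38],[0,0,-0.5],[0,0,-0.62],[0,0,-0.7],[0,0,-0.7]], turn=[[0,0,0],[0,0,0],[0,0,0],[0,0,0],[0,0,0],[0,0,0],[0,0,0],[0,0,0],[0,0,0]])

```text
time_s: 18.45
position: [0.6188, 0.1672, 0.3713]
tcp_rot: [0.002, -0.661, 0.75, -0.001]
wrist_force: [-0.3, 0.0, -0.1]
opening: 0.047
```

```bash
python3 - <<'E'
from fit import *
a=save('scene','s7.png',(190,130,350,320),3);im=a[:,:,::-1].astype(float);o=get_obs();print(o['wrist_force'],o['position'])
F=lambda x,y:(250+x/5.4-.4,210+y/5.4-.4)
c,s=np.cos(.1257),-np.sin(.1257)
bf=lambda A:np.array([c*A[0]+s*A[1],-s*A[0]+c*A[1]]).round(4)
for nm,p,q,z,w in [('stop outer',(100,350),(315,535),.036,2),('stop/rim',(130,345),(310,500),.039,2),('front rim',(290,250),(445,390),.041,1.8),('top bar',(225,85),(405,228),.209,1.5),('grip bar',(225,190),(380,320),.131,1.5)]:
    P,Q,r,k,sg=edge(im,F(*p),F(*q),w);A,B=onz('scene',*P,z),onz('scene',*Q,z);d=B-A
    print(nm,bf(A),bf(B),np.degrees(np.arctan2(d[1],d[0])).round(2),r.round(2),k,sg)
E
```

```text
[ 0.54830858 -0.67516209 -0.14160333] [0.61834871 0.16716605 0.36945986]
stop outer [0.6548 0.1657] [0.6545 0.336 ] 82.89 0.07 40 -1.0
stop/rim [0.6443 0.1765] [0.645 0.32 ] 82.5 0.09 40 1.0
front rim [0.5273 0.1836] [0.5343 0.3147] 79.75 0.32 37 -1.0
top bar [0.5906 0.1821] [0.5909 0.3153] 82.66 0.16 34 -1.0
grip bar [0.59   0.1859] [0.5918 0.3068] 81.93 0.16 40 -1.0
```

View pics/s7.png

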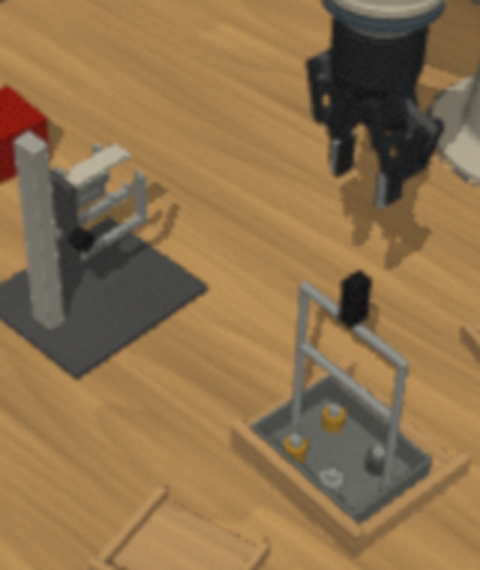

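```bash
python3 -c "
from plant import *
print(get_obs()['time_s']);print(job_done())"
```

```text
18.5
the job is handed in; nothing more can be done
None
```

The caddy is off the hook and standing in the large plywood bay, up against its back stop. I let go of it and handed the job in at 18.5 s.

- **Lift and draw-out:** I gripped the block at 40 N and lifted in small steps. The latch met the bar at about 21 mm of rise. I pressed it with about 7 N beyond the 4.8 N weight, then drew the caddy straight out 120 mm. The sideways force stayed near 0, so nothing caught. When the gripper first closed it pressed down on the caddy with about 7 N, which with its weight puts about 12 N on the hook, under its 14 N limit.
- **Docking:** I lowered the caddy between the rails and pushed it against the stop until contact (about 6.5 N at most). Lowering the last 2 mm pressed it on the floor with about 10 N. I eased that off, opened the gripper and backed straight up.
- **Last checks:** The wrist force was about 0 and the gripper stood well clear above the caddy. The stop's edge had not moved, and the tray rim was within about 1 mm of where touching would put it. The top bar was within 0.3° of parallel to the stop.
- **Weaker checks:** The hanging bar's own fit was noisier, reading about 0.9° off. The front rim fit read about 3° off, but it was a poor fit (3–5 times the residual of the stop fits), so I did not rely on it. The final picture did not show any gap at the stop, but the camera cannot resolve one below about 1 mm. It did not show the bottle or the screwdriver; the arm's path stayed away from both.

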